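# Reset the address switches of a garage-door opener

## Task

One rocker in the control unit's row of five leans the opposite way to the other four: take the stylus from its stand and with its tip flip that rocker fully over so that all five lean alike. Then press the round store button fully in with the stylus for a moment, and put the stylus back upright in its stand. Use only the stylus on the switches and the button, and leave everything else on the desk where it is.

Things in the scene. Friction and masses are not known exactly. Their poses are not given: they have to be found in the camera images.
- unit: grey control unit of a garage-door opener with its cover off, fixed to the desk: 150 (x) x 260 (y) x 45 mm high, origin under its centre, z up. On its flat top: a row of five rocker switches along its y axis through its centre, 28 mm apart; at one end of the row (102 mm from the centre) a round push-button, at the other end a low block with a small glass fuse; along its +x edge a black terminal strip 14 mm high.
- switch_1: one switch of the row (any place in the row; all five look alike): white base 52 (x) x 27 (y) x 4 mm high, origin at the centre of the base's underside on the unit's top, axes parallel to the unit's. It carries a black two-winged rocker, 44 mm long along x, 20 mm wide, pivoting about the y axis 17 mm above the origin.
- rocker_1 (a joint): angle of the rocker of switch_1, rad, 0 to 0.80: 0 = fully over with its -x end down and its +x end raised; 0.80 = fully over with its -x end raised and its +x end down. It turns stiffly (about 2 to 3 N on its raised end), has no snap and stays where it is left. 16 mm out from the pivot, a raised wing's upper face lies about 30 mm above the switch's origin and a fully lowered one's about 16 mm.
- switch_2: another switch of the row, as switch_1
- rocker_2 (a joint): angle of the rocker of switch_2, rad, 0 to 0.80: 0 = fully over with its -x end down and its +x end raised; 0.80 = fully over with its -x end raised and its +x end down. It turns stiffly (about 2 to 3 N on its raised end), has no snap and stays where it is left. 16 mm out from the pivot, a raised wing's upper face lies about 30 mm above the switch's origin and a fully lowered one's about 16 mm.
- switch_3: another switch of the row, as switch_1
- rocker_3 (a joint): angle of the rocker of switch_3, rad, 0 to 0.80: 0 = fully over with its -x end down and its +x end raised; 0.80 = fully over with its -x end raised and its +x end down. It turns stiffly (about 2 to 3 N on its raised end), has no snap and stays where it is left. 16 mm out from the pivot, a raised wing's upper face lies about 30 mm above the switch's origin and a fully lowered one's about 16 mm.
- switch_4: another switch of the row, as switch_1
- rocker_4 (a joint): angle of the rocker of switch_4, rad, 0 to 0.80: 0 = fully over with its -x end down and its +x end raised; 0.80 = fully over with its -x end raised and its +x end down. It turns stiffly (about 2 to 3 N on its raised end), has no snap and stays where it is left. 16 mm out from the pivot, a raised wing's upper face lies about 30 mm above the switch's origin and a fully lowered one's about 16 mm.
- switch_5: another switch of the row, as switch_1
- rocker_5 (a joint): angle of the rocker of switch_5, rad, 0 to 0.80: 0 = fully over with its -x end down and its +x end raised; 0.80 = fully over with its -x end raised and its +x end down. It turns stiffly (about 2 to 3 N on its raised end), has no snap and stays where it is left. 16 mm out from the pivot, a raised wing's upper face lies about 30 mm above the switch's origin and a fully lowered one's about 16 mm.
- store_base: round black base, 28 mm diameter, 8 mm high, of the grey store button; origin at the centre of its underside, on the unit's top, z up. The button is 18 mm in diameter, its flat top 18 mm above this origin when released.
- store (a joint): how far the store button is pressed, m: 0 = released, 0.006 = fully in (about 4 N; spring-returned)
- stylus: stylus, 136 mm long, 50 g; origin at its blunt tip (6 mm diameter), its z axis runs up to the handle. From the tip: a round aluminium shaft 10 mm in diameter up to 70 mm, a black collar 34 mm in diameter from 70 to 76 mm, and a square wooden handle 18 x 18 mm (sides along its x and y axes) from 76 to 136 mm. It starts upright in the stand, handle up.
- stand: dark steel pen stand fixed to the desk: foot 72 mm in diameter, upright open tube 42 mm outside and 24 mm inside diameter, rim 85 mm above its origin (centre of its underside), z up. The stylus hangs in it by its collar, which rests on the rim: its tip is then 15 mm above this origin.
- can_big: bystander: large paint can, 108 mm diameter, 124 mm tall; origin at the centre of its underside
- can_small: bystander: small paint can, 86 mm diameter, 100 mm tall; origin at the centre of its underside
- oil_bottle: bystander: white bottle, 54 mm diameter, 150 mm tall; origin at the centre of its underside
- driver: bystander: screwdriver lying on the desk
- screw_dish: bystander: small white dish, 72 mm diameter, 24 mm tall; origin at the centre of its underside
- remote: bystander: black hand transmitter, 75 x 42 x 18 mm; origin at the centre of its underside
- cover: bystander: the unit's removed cover, an open shell 155 x 265 x 50 mm lying upside down; origin at the centre of its underside
Not all that is in view belongs to the job. What is shaped like the stand but brown is not meant.

How it is judged:
By the outcome, as a careful person would: the job done as asked, in the order asked, and still so for the second after the job is handed in, with the robot touching nothing.
It also fails if it takes over 51 s, if anything falls off the work surface, if the arm or the gripper's body presses on something with over 40 N, if the wrist force passes 120 N, or if a joint passes its speed limit or range.

## Robot

A 7-joint arm with a two-finger parallel gripper is mounted at the origin on the work surface. World frame = base frame: x ahead of the robot, y to its left, z up, the work surface at z = 0. Lengths are in m, angles in rad, forces in N, time in s.
With the tool pointing down it reaches from about 0.4 to 0.85 m from the base axis. Payload 10.4 kg.
Tool frame: the origin (TCP) lies on the centre line of the jaws, within the pads' length; the fingertips stand 8 mm ahead of it and the grasp point (between the pads) lies 11 mm behind it; z points along the fingers, y is the direction in which the jaws open and shut (so a half turn about z gives the same grasp; the last joint's range is limited). The gripper opens to 85 mm and grips with 20 to 120 N. Pads are 22 mm wide; open, the fingers measure 114 mm over their backs; the gripper's body (76 mm by 85 mm) begins 54 mm behind the grasp point. The pads swing forward as they close: fully open they stand 13 mm farther back than shut.
Start: joints at [1.135, 0.332, -0.065, 1.46, 0.022, 1.35, -0.088], TCP at [0.251, -0.573, 0.239] pointing down, gripper open.
Joint ranges: [-2.6, 2.6], [-0.5, 2.12], [-1.47, 1.34], [0.16, 2.42], [-1.27, 4.41], [0.06, 2.06], [-2.6, 2.6]. Speed limits (rad/s): [2.22, 2.22, 2.79, 2.79, 3.14, 3.14, 3.14].

## Interface

Orientations are given as a unit quaternion [x, y, z, w].
In Python, from workcell import manip gives the robot as it stands.
- The arm moves only by the tool arm_command, never from a script. Its argument "targets" is text: rows parted by semicolons, each of 6 numbers parted by spaces: the shift along the tool's x, y, z in mm, then the turn, a rotation vector about the tool's x, y, z in rad. A call has 1 to 5 rows; each row shifts and turns the commanded pose from where the row before left it, along the tool's axes as they then stand; what a row does not reach is not made up. A row lasts 1/8 s, in which the tool goes at most 62.5 mm and 10.7 degrees, less where a joint would pass 70% of its speed; a pose out of reach is approached as far as the arm can. A call is refused whole if a number of a shift passes 62.5 or a number of a turn 0.188, either way. A call with a gripper value outside its range is refused whole. "grip" is the finger opening in mm, from 0 to 85.4, set as the call begins (left out, the last holds). The fingers move at their own pace and stop on an object; "squeeze" is the grip in N (left out, the last holds). Time passes only in rows, so rows that do not move let the fingers close. It gives the time, the measured TCP pose, the force and the opening at its end, in the units of the state.
- manip.get_obs(): the state, without advancing time (a new reading comes with each control period).
- manip.camera(name): name is "scene" or "top" or "wrist"; returns a dict with "frame" (420x560x3 uint8, red, green, blue), "vertical_fov" (degrees; the focal length in pixels is half the picture's height over the tangent of half this angle, whatever the lens; pixels are square), "cx", "cy" (the principal point, pixels), "rvec" (rotation vector, rad) and "tvec" (3), from world to camera coordinates, as OpenCV has them. Camera axes: x right, y down, z forward; pixel columns grow to the right and rows downward; lengths in m; the calibration is good to about 2 mm. A picture is of the moment at which its call begins. There is no depth.
- manip.hand_in(): hands the job in, once; it reports no verdict.
Trained networks look in a picture, given as the dict that the camera call returned (one of the last four; its "shot" number tells which), for a name from the list of things; names that differ only in an ending like _2 or _b are one class to them, and where a whole thing is asked for, a point or a joint stands for the part that bears it (a point fixed in the world has none). Each returns a list of dicts, best first, with "p" (0 to 1); they miss things now and then, are a little off and sometimes report something else, mostly with a low value. They report only what shows in the picture. A call takes as long as a camera call. They do not tell look-alikes from the thing itself.
- manip.search_frame(picture, name): "xyz" ([x, y, z] in m, in the coordinates of the camera as it stood for that picture, good to about 4 mm: the middle of the surface that is visible of it).
The state is a dict: "clock": time; "joint_pos": joint angles; "joint_velocities": joint speeds; "tau": joint torques, N m; "position": TCP position; "ee_rot": TCP orientation; "ft_force": force on the tool from outside, world axes, zero at the start; "torque": the same for the moment, N m; "grip_width": opening from 0.0 (shut) to 1.0 (fully open).
Only numpy, scipy, OpenCV 4.12 (cv2) and the standard library are available. Lean on these libraries where they do the work, as an engineer would, in place of code of your own. Each camera call takes 0.05 s, during which the arm holds its last target.

## Working session

There is one attempt and no reset: what is moved stays moved. The work goes in short steps, Python scripts to look and compute and a tool call to move; the robot and the scene stay as the last step left them, time stands still between calls to the robot, and variables do not carry over. Pictures are saved under pics/ and viewed, and the job is handed in when it is done.

Besides the shell and the picture viewer there is one more tool, called after "Call:" as name(argument=value, ...) on one line, values as JSON. arm_command: Moves the arm, as the interface text tells. Its arguments: {"type":"object","properties":{"targets":{"type":"string"},"grip":{"type":"number"},"squeeze":{"type":"number"}},"required":["targets"]}

```bash
mkdir -p pics; ls
cat > h.py <<'E'
import numpy as np,cv2
from workcell import manip
def snap(n,tag):
    c=manip.camera(n); cv2.imwrite(f'pics/{tag}.png',c['frame'][:,:,::-1]); return c
def RT(c): return cv2.Rodrigues(np.array(c['rvec'],float))[0],np.array(c['tvec'],float).ravel()
def w(c,p):
    R,t=RT(c); return R.T@(np.array(p)-t)
def F(c): return 210/np.tan(np.radians(c['vertical_fov'])/2)
def ray(c,u,v,z):
    R,t=RT(c); d=R.T@np.array([(u-c['cx'])/F(c),(v-c['cy'])/F(c),1]); o=-R.T@t
    return o+d*(z-o[2])/d[2]
def proj(c,P):
    R,t=RT(c); q=R@np.array(P)+t; return q[:2]/q[2]*F(c)+[c['cx'],c['cy']]
def find(c,n,k=6):
    for r in manip.search_frame(c,n)[:k]: print(n,round(r['p'],2),w(c,r['xyz']).round(4),proj(c,w(c,r['xyz'])).round(0))
E
python3 - <<'E'
from h import *
print(manip.get_obs())
for n in ['scene','top']:
    c=snap(n,n+'0'); print(n,{k:v for k,v in c.items() if k!='frame'})
    for o in ['unit','stylus','stand','store_base','switch_1']: find(c,o)
E
```

```text
pics
{'clock': 0.0, 'joint_pos': array([ 1.13538267,  0.33284904, -0.06469378,  1.46094031,  0.02160693,
        1.34986597, -0.08850172]), 'joint_velocities': array([ 0.00057883,  0.00027574,  0.00089355, -0.00193013,  0.00169446,
       -0.00151139, -0.00136564]), 'tau': array([-1.95750495e-04, -6.25419259e+01,  4.92670492e-02, -3.91607237e+01,
        1.62912242e-02,  9.58540913e-03, -1.09939151e-04]), 'position': array([ 0.25059236, -0.5721788 ,  0.23853064]), 'ee_rot': array([ 9.78771878e-01,  2.04951566e-01, -1.74850942e-04, -6.60748310e-04]), 'ft_force': array([ 0.35736092, -0.69864799, -0.10666696]), 'torque': array([ 0.01329093, -0.00229495,  0.03914804]), 'grip_width': 1.000057579160458}
scene {'vertical_fov': 50.50607420550397, 'cx': 275.51613522753746, 'cy': 207.68163797718603, 'rvec': array([ 1.78994538,  1.87050572, -0.65447504]), 'tvec': array([ 0.06027364, -0.34244454,  1.52964921]), 'shot': 1}
unit 0.75 [ 0.5924 -0.061   0.0477] [266. 242.]
stylus 0.53 [0.5101 0.2993 0.1172] [411. 204.]
stand 0.93 [0.5215 0.2936 0.0218] [401. 230.]
stand 0.92 [0.5406 0.1938 0.0339] [
[... 473 characters left out ...]
ay([-0.01377308,  0.52304535,  1.4390869 ]), 'shot': 2}
unit 0.73 [ 0.5481 -0.0671  0.0479] [294. 203.]
unit 0.4 [ 0.5385 -0.119   0.0633] [309. 205.]
stylus 0.56 [0.4988 0.2998 0.1149] [179. 215.]
stylus 0.36 [ 0.5469 -0.0927  0.0693] [302. 202.]
stand 0.67 [0.4912 0.2914 0.0071] [189. 221.]
stand 0.61 [0.3922 0.28   0.017 ] [191. 250.]
stand 0.59 [0.5218 0.1922 0.0109] [218. 212.]
store_base 0.73 [ 0.536  -0.1195  0.061 ] [310. 206.]
store_base 0.44 [ 0.5663 -0.0104  0.0649] [277. 197.]
store_base 0.42 [0.5757 0.0343 0.0523] [263. 195.]
switch_1 0.69 [ 0.5346 -0.1212  0.059 ] [310. 207.]
switch_1 0.59 [ 0.5496 -0.0947  0.0589] [302. 202.]
switch_1 0.45 [ 0.5475 -0.0605  0.0644] [292. 202.]
```

Run:
```python
import cv2
a=cv2.imread('pics/top0.png');b=cv2.imread('pics/scene0.png')
cv2.imwrite('pics/topz.png',cv2.resize(a[140:290,140:350],(800,571),interpolation=3))
cv2.imwrite('pics/scz.png',cv2.resize(b[140:290,220:430],(800,571),interpolation=3))
```

```text
(no output)
```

View pics/top0.png

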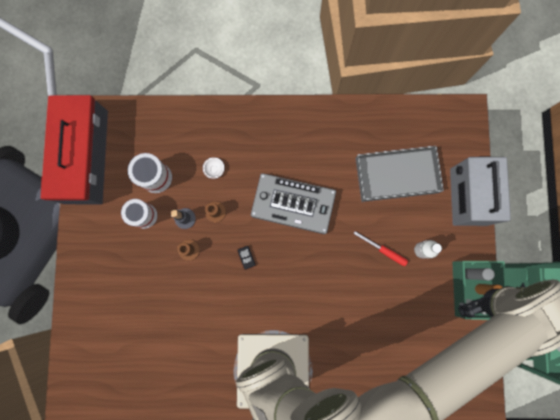

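View pics/scene0.png

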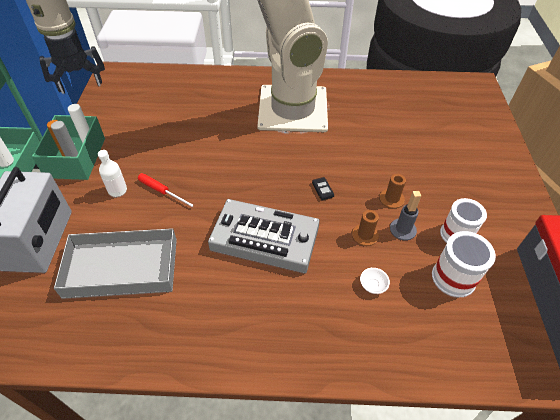

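View pics/topz.png

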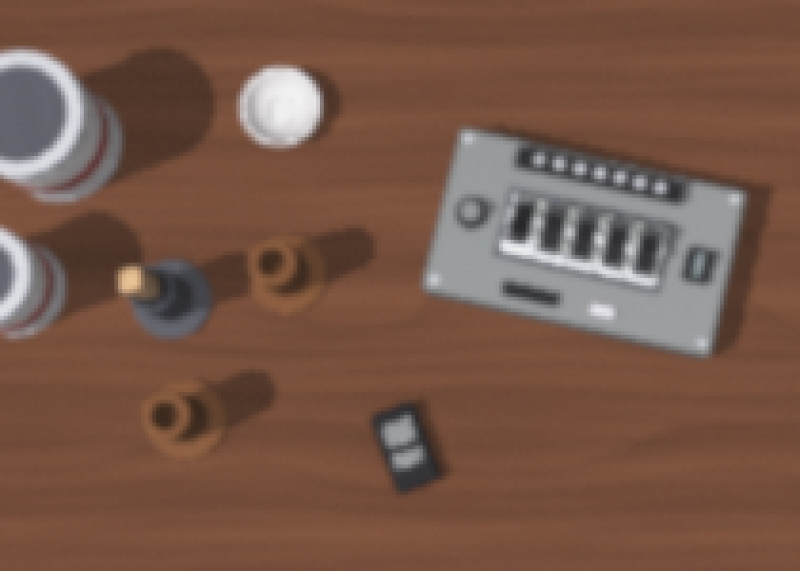

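View pics/scz.png

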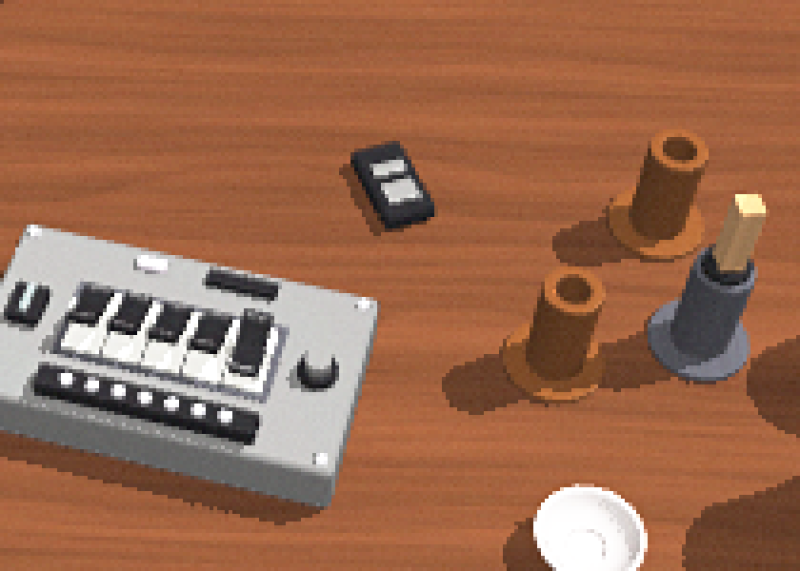

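The stand with the stylus is near (0.50, 0.30). The scene and top views suggest the rocker nearest the button is the odd one. I'll check that with the wrist camera.

```bash
cat >> h.py <<'E'
from scipy.spatial.transform import Rotation as Ro
def plan(P,yaw,maxs=62,maxr=0.18):
    "rows from measured pose to TCP P, tool down, tool x at world angle yaw"
    o=manip.get_obs(); R0=Ro.from_quat(o['ee_rot']); p0=np.array(o['position'])
    Rt=Ro.from_euler('z',yaw)*Ro.from_matrix(np.diag([1,-1,-1]))
    rv=(R0.inv()*Rt).as_rotvec(); d=R0.inv().apply(np.array(P)-p0)
    x=R0.apply([1,0,0]); print('yaw now',np.arctan2(x[1],x[0]).round(4),'pos',p0.round(4),'clock',o['clock'])
    n=max(1,int(np.ceil(max(np.abs(d).max()/ (maxs/1000),np.linalg.norm(rv)/maxr))))
    print('total tool shift mm',(d*1000).round(1),'turn',rv.round(4),'n',n)
    # per-row deltas with constant turn per row
    step=Ro.from_rotvec(rv/n); cur=R0
    for i in range(n):
        dl=cur.inv().apply((np.array(P)-p0)/n)*1000; print(' '.join(f'{v:.1f}' for v in dl),' '.join(f'{v:.3f}' for v in rv/n),';')
        cur=cur*step
E
python3 - <<'E'
from h import *
o=manip.get_obs();c=manip.camera('wrist')
R,t=RT(c); Rt=Ro.from_quat(o['ee_rot'])
print('cam in tool',Rt.inv().apply(-R.T@t-o['position']),'cam axes in tool\n',(Rt.inv().as_matrix()@R.T).round(3),c['vertical_fov'])
plan([0.50,-0.07,0.30],0.413)
E
```

```text
cam in tool [ 7.92321962e-02 -4.03834978e-05 -1.33515476e-01] cam axes in tool
 [[-0.    -0.952 -0.306]
 [ 1.    -0.     0.001]
 [-0.001 -0.306  0.952]] 61.21391894099443
yaw now 0.4128 pos [ 0.2508 -0.5725  0.2394] clock 0.65
total tool shift mm [ 429.9 -360.3  -60.7] turn [ 0.0001 -0.     -0.0002] n 7
61.4 -51.5 -8.7 0.000 -0.000 -0.000 ;
61.4 -51.5 -8.7 0.000 -0.000 -0.000 ;
61.4 -51.5 -8.7 0.000 -0.000 -0.000 ;
61.4 -51.5 -8.7 0.000 -0.000 -0.000 ;
61.4 -51.5 -8.7 0.000 -0.000 -0.000 ;
61.4 -51.5 -8.7 0.000 -0.000 -0.000 ;
61.4 -51.5 -8.7 0.000 -0.000 -0.000 ;
```

```bash
sed -i 's/np.abs(d).max()/np.linalg.norm(d)/;s/maxs=62/maxs=60/' h.py
python3 - <<'E'
from h import *
plan([0.57,-0.06,0.30],0.0)
E
```

```text
yaw now 0.4128 pos [ 0.2508 -0.5725  0.2394] clock 0.65
total tool shift mm [ 498.  -341.4  -60.7] turn [ 1.000e-04 -0.000e+00  4.128e-01] n 11
45.3 -31.0 -5.5 0.000 -0.000 0.038 ;
44.1 -32.7 -5.5 0.000 -0.000 0.038 ;
42.8 -34.3 -5.5 0.000 -0.000 0.038 ;
41.5 -35.9 -5.5 0.000 -0.000 0.038 ;
40.1 -37.5 -5.5 0.000 -0.000 0.038 ;
38.7 -38.9 -5.5 0.000 -0.000 0.038 ;
37.2 -40.4 -5.5 0.000 -0.000 0.038 ;
35.7 -41.7 -5.5 0.000 -0.000 0.038 ;
34.1 -43.0 -5.5 0.000 -0.000 0.038 ;
32.4 -44.3 -5.5 0.000 -0.000 0.038 ;
30.7 -45.5 -5.5 0.000 -0.000 0.038 ;
```

Call:
arm_command(targets="45 -31 -5.5 0 0 0.038; 44 -33 -5.5 0 0 0.038; 43 -34 -5.5 0 0 0.038; 41.5 -36 -5.5 0 0 0.038; 40 -37.5 -5.5 0 0 0.038", grip=85)

```text
clock: 1.27
position: [0.3966, -0.3382, 0.2673]
ee_rot: [0.994, 0.111, 0.0, 0.0]
ft_force: [1.4, -0.6, 0.7]
grip_width: 0.996
```

Call:
arm_command(targets="39 -39 -5.5 0 0 0.038; 37 -40 -5.5 0 0 0.038; 36 -42 -5.5 0 0 0.038; 34 -43 -5.5 0 0 0.038; 32 -44 -5.5 0 0 0.038")

```text
clock: 1.9
position: [0.5424, -0.1061, 0.2948]
ee_rot: [1.0, 0.016, 0.0, 0.0]
ft_force: [0.4, -0.3, 0.3]
grip_width: 0.992
```

Call:
arm_command(targets="31 -45 -5.5 0 0 0.038; 0 0 0 0 0 0; 0 0 0 0 0 0")

```text
clock: 2.28
position: [0.571, -0.062, 0.2996]
ee_rot: [1.0, -0.003, -0.0, 0.0]
ft_force: [0.1, 0.9, -0.3]
grip_width: 0.998
```

Run:
```python
from h import *
c=snap('wrist','w1')
import pickle; pickle.dump(c,open('w1.pkl','wb'))
for o in ['unit','store_base','switch_1']: find(c,o)
plan([0.50,0.24,0.30],0.0)
```

```text
unit 0.97 [ 0.5706 -0.0595  0.0487] [277. 172.]
store_base 0.93 [0.5818 0.0272 0.0521] [197. 162.]
switch_1 0.93 [ 0.5502 -0.0944  0.0634] [309. 193.]
switch_1 0.92 [ 0.5676 -0.0098  0.0617] [230. 177.]
switch_1 0.9 [ 0.5485 -0.1227  0.0613] [335. 194.]
switch_1 0.88 [ 0.5596 -0.0373  0.0603] [256. 184.]
switch_1 0.74 [0.5023 0.284  0.0056] [  8. 219.]
switch_1 0.61 [ 0.5541 -0.0653  0.0569] [282. 188.]
yaw now -0.0072 pos [ 0.5708 -0.063   0.2998] clock 2.475
total tool shift mm [-7.290e+01 -3.025e+02 -3.000e-01] turn [ 0.0006  0.     -0.0072] n 6
-12.2 -50.4 -0.1 0.000 0.000 -0.001 ;
-12.1 -50.4 -0.1 0.000 0.000 -0.001 ;
-12.0 -50.4 -0.0 0.000 0.000 -0.001 ;
-12.0 -50.5 -0.0 0.000 0.000 -0.001 ;
-11.9 -50.5 -0.0 0.000 0.000 -0.001 ;
-11.9 -50.5 -0.0 0.000 0.000 -0.001 ;
```

View pics/w1.png

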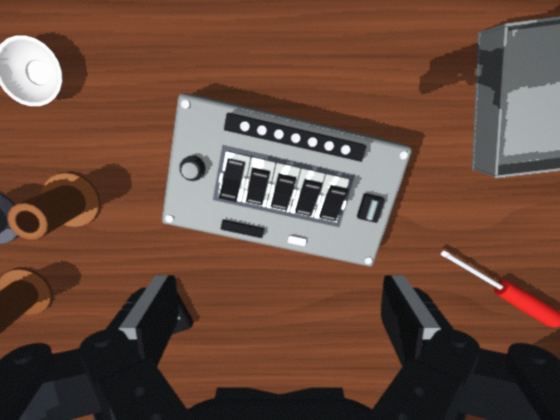

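Run:
```python
import cv2
a=cv2.imread('pics/w1.png')
cv2.imwrite('pics/w1z.png',cv2.resize(a[85:275,155:420],(795,570),interpolation=2))
```

```text
(no output)
```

View pics/w1z.png

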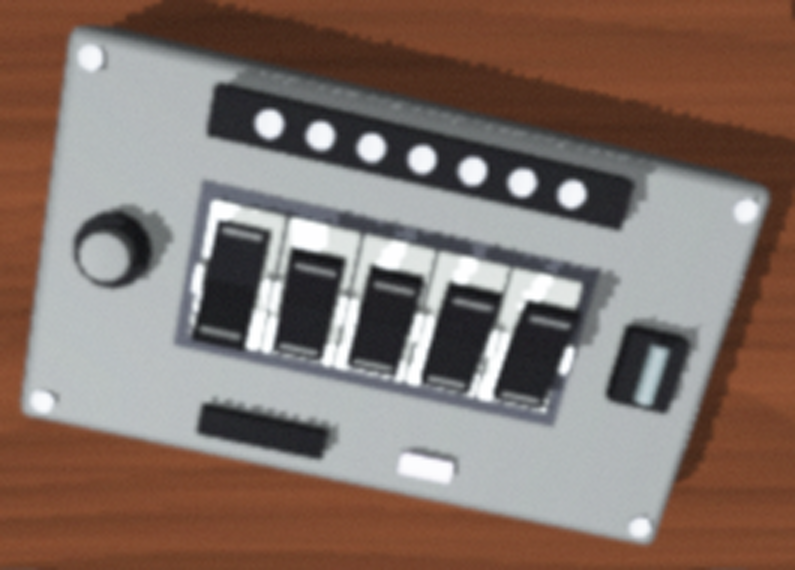

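```bash
cat > fit.py <<'E'
from h import *
import pickle
from scipy.optimize import least_squares
c=pickle.load(open('w1.pkl','rb'))
z=lambda u,v:(u/3+155-.33,v/3+85-.33)
S={'scTL':z(90,58),'scTR':z(746,211),'scBL':z(42,402),'scBR':z(640,527)}
for k,v in S.items(): print(k,ray(c,*v,.047).round(4))
P=np.array([ray(c,*S[k],.047) for k in ['scTL','scTR','scBL','scBR']])
C=P.mean(0); y=(P[0]-P[1]+P[2]-P[3])/2; x=(P[0]-P[2]+P[1]-P[3])/2
print('C',C.round(4),'psi from y',np.arctan2(-y[0],y[1]),'from x',np.arctan2(x[1],x[0]),np.linalg.norm(y),np.linalg.norm(x))
psi=(np.arctan2(-y[0],y[1])*2+np.arctan2(x[1],x[0]))/3
U=lambda p:np.array([C[0],C[1],0])+Ro.from_euler('z',psi).apply(p)
zz=lambda q:((q-[155,85])*3+1).round(0)
print('psi',psi,'store',U([0,.102,.063]).round(4),'px',zz(proj(c,U([0,.102,.063]))))
for k in range(5):
    yy=.056-.028*k
    a=[zz(proj(c,U([xx/1000,yy,.045+h/1000]))) for xx,h in ((18,31),(-22.4,13.7))]
    b=[zz(proj(c,U([xx/1000,yy,.045+h/1000]))) for xx,h in ((22.4,13.7),(-18,31))]
    print(k,'q=0(+x up) ends',*a,'| q=.8 (-x up)',*b)
E
python3 fit.py
```

```text
scTL [0.6422 0.036  0.047 ]
scTR [ 0.5877 -0.1974  0.047 ]
scBL [0.5158 0.0655 0.047 ]
scBR [ 0.4616 -0.1679  0.047 ]
C [ 0.5518 -0.066   0.047 ] psi from y -0.2288069357275899 from x -0.22912840936201645 0.23966234795168986 0.12967537626879624
psi -0.2289140936057321 store [0.575  0.0334 0.063 ] px [103. 258.]
0 q=0(+x up) ends [236. 244.] [221. 342.] | q=.8 (-x up) [244. 223.] [217. 344.]
1 q=0(+x up) ends [317. 262.] [297. 358.] | q=.8 (-x up) [322. 240.] [296. 361.]
2 q=0(+x up) ends [397. 280.] [371. 374.] | q=.8 (-x up) [399. 258.] [374. 378.]
3 q=0(+x up) ends [476. 298.] [444. 390.] | q=.8 (-x up) [475. 275.] [451. 394.]
4 q=0(+x up) ends [554. 315.] [517. 406.] | q=.8 (-x up) [550. 292.] [527. 411.]
```

The rocker nearest the store button has its -x wing raised, and the other four have +x raised. Pressing its -x wing down will make all five match. Next I'll move over the stylus.

Run:
```python
from h import *
plan([0.495,0.295,0.27],0.0)
```

```text
yaw now -0.0072 pos [ 0.5708 -0.063   0.2998] clock 2.475
total tool shift mm [ -78.3 -357.4   29.6] turn [ 0.0006  0.     -0.0072] n 7
-11.2 -51.1 4.2 0.000 0.000 -0.001 ;
-11.1 -51.1 4.2 0.000 0.000 -0.001 ;
-11.1 -51.1 4.2 0.000 0.000 -0.001 ;
-11.0 -51.1 4.2 0.000 0.000 -0.001 ;
-11.0 -51.1 4.2 0.000 0.000 -0.001 ;
-10.9 -51.1 4.3 0.000 0.000 -0.001 ;
-10.9 -51.1 4.3 0.000 0.000 -0.001 ;
```

Call:
arm_command(targets="-11 -51 4 0 0 0; -11 -51 4 0 0 0; -11 -51 4 0 0 0; -11 -51 4 0 0 0; -11 -51 4 0 0 0")

```text
clock: 3.1
position: [0.5172, 0.1942, 0.2799]
ee_rot: [1.0, -0.003, 0.0, 0.0]
ft_force: [0.7, -0.0, 1.0]
grip_width: 0.995
```

Call:
arm_command(targets="-11 -51 4 0 0 0; -11 -51 4 0 0 0; 0 0 0 0 0 0; 0 0 0 0 0 0")

```text
clock: 3.6
position: [0.4964, 0.2948, 0.2717]
ee_rot: [1.0, -0.003, 0.0, 0.0]
ft_force: [-0.1, -1.2, -0.7]
grip_width: 0.994
```

Run:
```python
from h import *
c=snap('wrist','w2')
import pickle; pickle.dump(c,open('w2.pkl','wb'))
for o in ['stylus','stand']: find(c,o)
plan([0.5,0.3,0.27],0.0)
cv2.imwrite('pics/w2z.png',cv2.resize(c['frame'][:,:,::-1][120:320,180:380],(600,600),interpolation=2))
```

```text
stylus 0.65 [0.5074 0.3031 0.1304] [269. 186.]
stand 0.84 [0.518  0.2994 0.0056] [275. 150.]
stand 0.82 [0.5304 0.2065 0.0378] [365. 141.]
stand 0.69 [0.4017 0.2887 0.0467] [285. 260.]
stand 0.43 [0.5581 0.0506 0.0455] [528. 113.]
yaw now -0.0079 pos [0.4969 0.2941 0.2719] clock 3.75
total tool shift mm [ 3.1 -5.9  1.9] turn [ 0.0007 -0.0005 -0.0079] n 1
3.1 -5.9 1.9 0.001 -0.001 -0.008 ;
```

View pics/w2.png

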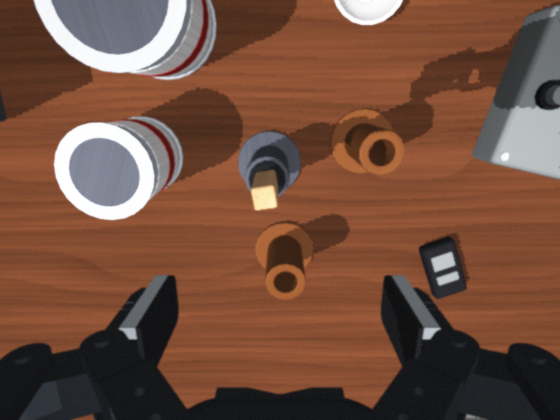

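View pics/w2z.png

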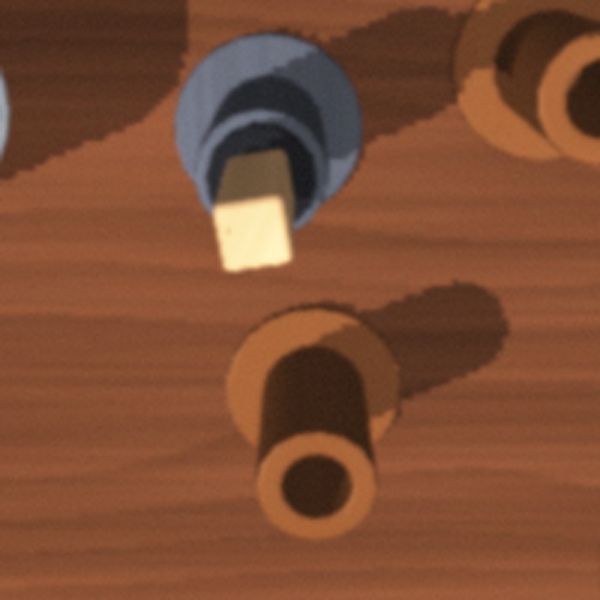

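Run:
```python
from h import *
import pickle
c=pickle.load(open('w2.pkl','rb'))
z=lambda u,v:(u/3+180-.33,v/3+120-.33)
P=np.array([ray(c,*z(*q),.151) for q in [(213,207),(284,196),(292,260),(225,271)]])
print(P.round(4),'mean',P.mean(0).round(4))
for i in range(4):
    d=P[(i+1)%4]-P[i]; print(np.linalg.norm(d).round(4),np.arctan2(d[1],d[0]).round(3))
print('rim',ray(c,*z(263,173),.085).round(4),'foot',ray(c,*z(268,132),.006).round(4))
# rim circle and foot predicted for mean
```

```text
[[0.5104 0.3158 0.151 ]
 [0.513  0.2983 0.151 ]
 [0.4966 0.2965 0.151 ]
 [0.4938 0.3133 0.151 ]] mean [0.5034 0.306  0.151 ]
0.0177 -1.42
0.0166 -3.031
0.0171 1.734
0.0167 0.15
rim [0.5041 0.3056 0.085 ] foot [0.5022 0.3061 0.006 ]
```

Run:
```python
from h import *
plan([0.5035,0.306,0.19],0.145)
```

```text
yaw now -0.0079 pos [0.4969 0.2941 0.2719] clock 3.75
total tool shift mm [  6.5 -12.   81.9] turn [ 0.0007 -0.0005 -0.1529] n 2
3.2 -6.0 40.9 0.000 -0.000 -0.076 ;
3.7 -5.7 40.9 0.000 -0.000 -0.076 ;
```

Call:
arm_command(targets="3.2 -6 41 0 0 -0.076; 3.7 -5.7 41 0 0 -0.077; 0 0 0 0 0 0; 0 0 0 0 0 0", grip=55)

```text
clock: 4.25
position: [0.5033, 0.3074, 0.1915]
ee_rot: [0.997, 0.072, 0.001, -0.0]
ft_force: [0.5, -0.3, -0.7]
grip_width: 0.647
```

Run:
```python
from h import *
c=snap('wrist','w3')
plan([0.5035,0.306,0.117],0.145)
```

```text
yaw now 0.1456 pos [0.5034 0.3077 0.1919] clock 4.3
total tool shift mm [-0.4  1.8 74.9] turn [-0.0007 -0.0026  0.0006] n 2
-0.2 0.9 37.5 -0.000 -0.001 0.000 ;
-0.1 0.9 37.5 -0.000 -0.001 0.000 ;
```

View pics/w3.png

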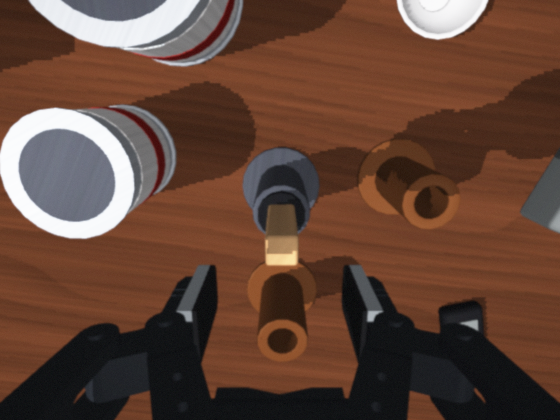

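Call:
arm_command(targets="-0.2 0.9 37 0 0 0; -0.1 0.9 37 0 0 0; 0 0 0 0 0 0")

```text
clock: 4.68
position: [0.5021, 0.3049, 0.1152]
ee_rot: [0.997, 0.073, -0.001, 0.001]
ft_force: [0.2, 0.1, 0.3]
grip_width: 0.641
```

Call:
arm_command(targets="0 0 0 0 0 0; 0 0 0 0 0 0; 0 0 0 0 0 0; 0 0 0 0 0 0; 0 0 0 0 0 0", grip=5, squeeze=70)

```text
clock: 5.3
position: [0.5035, 0.3066, 0.118]
ee_rot: [0.997, 0.074, 0.002, -0.001]
ft_force: [-0.6, -0.7, 6.0]
grip_width: 0.2
```

Call:
arm_command(targets="0 0 0 0 0 0; 0 0 0 0 0 0")

```text
clock: 5.55
position: [0.5035, 0.3066, 0.118]
ee_rot: [0.997, 0.074, 0.002, -0.001]
ft_force: [-0.0, -0.3, 6.4]
grip_width: 0.2
```

Run:
```python
from h import *
o=manip.get_obs(); print(o)
c=snap('wrist','w4')
plan([0.5035,0.306,0.25],0.145)
```

```text
{'clock': 5.55, 'joint_pos': array([-0.06966889,  0.43753597, -0.69100023,  1.67443483,  0.30338577,
        1.13597567, -2.266025  ]), 'joint_velocities': array([-1.88958384e-04,  1.61329738e-03, -9.84862526e-04,  3.71657027e-05,
        1.02108928e-04,  1.48180306e-03, -5.54755223e-04]), 'tau': array([-1.47269634e-01, -5.47553730e+01, -9.27885443e+00, -3.26230359e+01,
        3.31205770e-02, -2.94625629e-01,  3.58793979e-03]), 'position': array([0.50352907, 0.30664172, 0.11802361]), 'ee_rot': array([ 9.97277148e-01,  7.37257162e-02,  1.57456121e-03, -5.73586551e-04]), 'ft_force': array([-0.03929136, -0.33638322,  6.39152746]), 'torque': array([-0.0850579 ,  0.16458698, -0.00156355]), 'grip_width': 0.19952773170436877}
yaw now 0.1475 pos [0.5036 0.3066 0.118 ] clock 5.6
total tool shift mm [   0.3    0.5 -132. ] turn [-0.0009 -0.0032  0.0025] n 3
0.1 0.2 -44.0 -0.000 -0.001 0.001 ;
0.0 0.2 -44.0 -0.000 -0.001 0.001 ;
-0.0 0.2 -44.0 -0.000 -0.001 0.001 ;
```

View pics/w4.png

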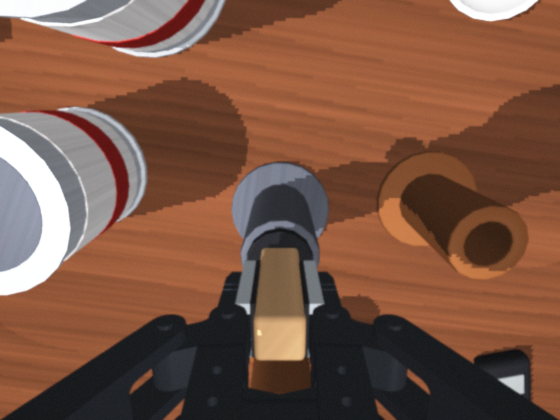

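Call:
arm_command(targets="0 0 -30 0 0 0; 0 0 -45 0 0 0; 0 0 -45 0 0 0; 0 0 0 0 0 0; 0 0 0 0 0 0")

```text
clock: 6.22
position: [0.5025, 0.3058, 0.236]
ee_rot: [0.997, 0.074, 0.0, 0.0]
ft_force: [-0.3, -0.1, -0.8]
grip_width: 0.203
```

```bash
cat >> fit.py <<'E'
T=U([-.016,.056,.0]); B=U([0,.102,0]); print('press xy',T,'store',B)
E
python3 fit.py | tail -1
python3 - <<'E'
from h import *
c=snap('wrist','w5')
o=manip.get_obs(); print(o['ft_force'],Ro.from_quat(o['ee_rot']).apply([0,0,1]))
E
```

```text
press xy [ 0.54896395 -0.00778727  0.        ] store [0.57498488 0.03338203 0.        ]
[-0.54988559 -0.03485447 -0.64620279] [-5.30792381e-04 -6.36192034e-04 -9.99999657e-01]
```

View pics/w5.png

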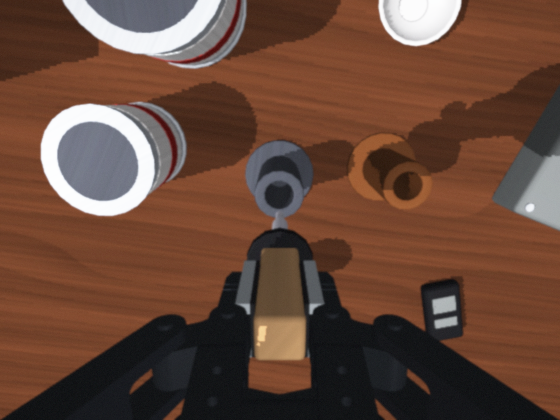

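Run:
```python
from h import *
o=manip.get_obs(); c=manip.camera('wrist')
R=Ro.from_quat(o['ee_rot']); print('pred tip px',proj(c,o['position']+R.apply([0,0,.103])))
plan([0.549,-0.0078,0.205],0.147)
```

```text
pred tip px [279.23115356 213.89129792]
yaw now 0.1477 pos [0.5021 0.3055 0.2349] clock 6.325
total tool shift mm [3.000e-01 3.168e+02 3.010e+01] turn [0.0007 0.0013 0.0007] n 6
0.0 52.8 5.0 0.000 0.000 0.000 ;
0.1 52.8 5.0 0.000 0.000 0.000 ;
0.1 52.8 5.0 0.000 0.000 0.000 ;
0.1 52.8 5.0 0.000 0.000 0.000 ;
0.1 52.8 5.0 0.000 0.000 0.000 ;
0.1 52.8 5.0 0.000 0.000 0.000 ;
```

Call:
arm_command(targets="0 53 0 0 0 0; 0 53 0 0 0 0; 0 53 0 0 0 0; 0 53 10 0 0 0; 0 53 10 0 0 0")

```text
clock: 6.95
position: [0.5412, 0.0419, 0.2148]
ee_rot: [0.997, 0.074, -0.0, 0.0]
ft_force: [0.3, 0.5, -0.1]
grip_width: 0.202
```

Call:
arm_command(targets="0 52 10 0 0 0; 0 0 0 0 0 0; 0 0 0 0 0 0; 0 0 0 0 0 0")

```text
clock: 7.45
position: [0.5491, -0.006, 0.2058]
ee_rot: [0.997, 0.075, 0.0, -0.0]
ft_force: [0.1, -0.5, -0.5]
grip_width: 0.199
```

Run:
```python
from h import *
c=snap('wrist','w6')
import pickle; pickle.dump(c,open('w6.pkl','wb'))
o=manip.get_obs(); print(o['ft_force'],o['grip_width'])
R=Ro.from_quat(o['ee_rot']); print('pred tip px',proj(c,o['position']+R.apply([0,0,.103])), 'target px',proj(c,[.549,-.0078,.075]))
find(c,'switch_1'); find(c,'store_base')
plan([0.549,-0.0078,0.183],0.147)
cv2.imwrite('pics/w6z.png',cv2.resize(c['frame'][:,:,::-1][80:280,180:380],(600,600),interpolation=2))
```

```text
[-0.93526461  0.1746324   0.23982109] 0.20390428147042544
pred tip px [279.48215565 213.86599767] target px [281.58719704 202.93865768]
switch_1 0.91 [ 0.5504 -0.0933  0.0645] [385. 213.]
switch_1 0.89 [ 0.5695 -0.0078  0.0626] [285. 174.]
switch_1 0.89 [ 0.546  -0.1217  0.0621] [417. 221.]
switch_1 0.86 [ 0.5556 -0.0635  0.0548] [349. 198.]
switch_1 0.78 [ 0.5656 -0.0353  0.0619] [318. 183.]
yaw now 0.1495 pos [ 0.5492 -0.0066  0.2059] clock 7.6
total tool shift mm [-0.3  1.2 22.9] turn [-0.     -0.0003  0.0025] n 1
-0.3 1.2 22.9 -0.000 -0.000 0.003 ;
```

View pics/w6z.png

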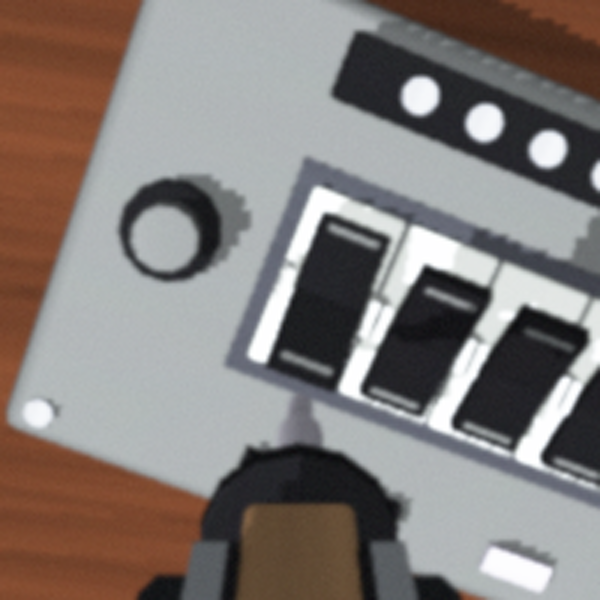

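Call:
arm_command(targets="0.6 1.4 12 0 0 0; 0 0 12 0 0 0; 0 0 0 0 0 0; 0 0 0 0 0 0")

```text
clock: 8.1
position: [0.55, -0.0089, 0.1818]
ee_rot: [0.997, 0.074, -0.0, -0.0]
ft_force: [0.5, -0.2, 0.1]
grip_width: 0.199
```

Run:
```python
from h import *
c=snap('wrist','w7')
plan([0.55,-0.008,0.164],0.147)
cv2.imwrite('pics/w7z.png',cv2.resize(c['frame'][:,:,::-1][80:280,180:380],(600,600),interpolation=2))
```

```text
yaw now 0.1478 pos [ 0.5501 -0.0089  0.182 ] clock 8.15
total tool shift mm [-0.  -0.9 18. ] turn [ 0.     -0.0004  0.0008] n 1
-0.0 -0.9 18.0 0.000 -0.000 0.001 ;
```

View pics/w7z.png

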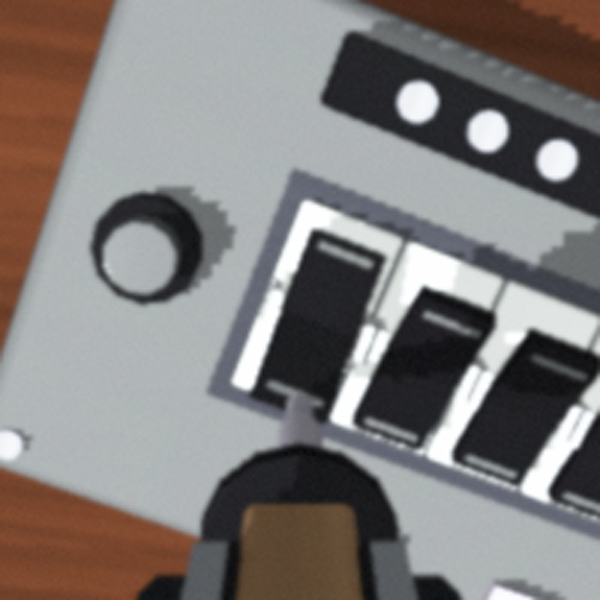

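Call:
arm_command(targets="2.3 0.5 0 0 0 0; 0 0 5 0 0 0; 0 0 3 0 0 0; 0 0 3 0 0 0; 0 0 0 0 0 0")

```text
clock: 8.78
position: [0.5522, -0.0091, 0.1706]
ee_rot: [0.997, 0.074, -0.0, -0.0]
ft_force: [0.4, -0.5, -0.9]
grip_width: 0.202
```

Call:
arm_command(targets="0 0 3 0 0 0; 0 0 2 0 0 0; 0 0 0 0 0 0")

```text
clock: 9.15
position: [0.5521, -0.009, 0.1655]
ee_rot: [0.997, 0.074, -0.0, -0.0]
ft_force: [-0.6, 0.2, -0.0]
grip_width: 0.2
```

Run:
```python
from h import *
c=snap('wrist','w8')
o=manip.get_obs();print(o['position'],o['ft_force'])
cv2.imwrite('pics/w8z.png',cv2.resize(c['frame'][:,:,::-1][80:280,180:380],(600,600),interpolation=2))
```

```text
[ 0.55214152 -0.00904864  0.16559236] [-0.73368315  0.03278301  0.72850982]
```

View pics/w8z.png

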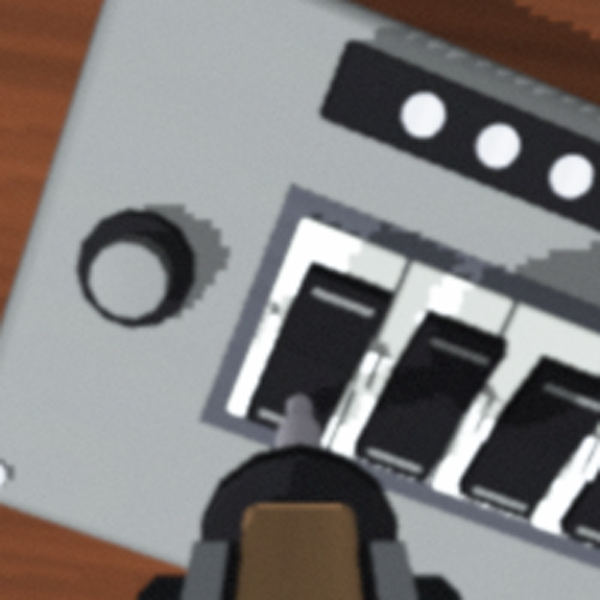

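Call:
arm_command(targets="0 0 1.5 0 0 0; 0 0 0 0 0 0")

```text
clock: 9.45
position: [0.5523, -0.0091, 0.1644]
ee_rot: [0.997, 0.074, 0.0, 0.0]
ft_force: [-2.5, 0.3, 3.9]
grip_width: 0.199
```

Call:
arm_command(targets="0 0 1.5 0 0 0; 0 0 0 0 0 0")

```text
clock: 9.7
position: [0.5527, -0.009, 0.1639]
ee_rot: [0.997, 0.074, 0.001, 0.0]
ft_force: [-4.4, 0.3, 11.2]
grip_width: 0.203
```

Call:
arm_command(targets="0 0 1 0 0 0; 0 0 0 0 0 0")

```text
clock: 9.95
position: [0.5529, -0.009, 0.1636]
ee_rot: [0.997, 0.074, 0.001, 0.0]
ft_force: [-5.8, 0.5, 17.3]
grip_width: 0.2
```

Call:
arm_command(targets="0 0 -22 0 0 0; 0 0 -22 0 0 0; 0 0 0 0 0 0; 0 0 0 0 0 0")

```text
clock: 10.45
position: [0.552, -0.0093, 0.2049]
ee_rot: [0.997, 0.074, -0.0, 0.0]
ft_force: [-0.8, -0.1, -0.7]
grip_width: 0.203
```

Run:
```python
from h import *
c=snap('wrist','w9')
o=manip.get_obs();R=Ro.from_quat(o['ee_rot']); print('pred tip px zoom',(proj(c,o['position']+R.apply([0,0,.103]))-[180,80])*3,o['ft_force'])
print('store px zoom',(proj(c,[.575,.0334,.063])-[180,80])*3)
find(c,'store_base')
plan([0.575,0.0334,0.180],0.147)
cv2.imwrite('pics/w9z.png',cv2.resize(c['frame'][:,:,::-1][80:280,180:380],(600,600),interpolation=2))
c=snap('scene','s9')
cv2.imwrite('pics/s9z.png',cv2.resize(c['frame'][:,:,::-1][180:290,200:330],(650,550),interpolation=2))
```

```text
pred tip px zoom [297.54231761 402.24963672] [ 0.39080849  0.24524644 -0.50397434]
store px zoom [148.51725015 248.52790914]
store_base 0.79 [0.5789 0.0316 0.0514] [234. 156.]
store_base 0.21 [ 0.5592 -0.038   0.0622] [316. 195.]
yaw now 0.1477 pos [ 0.5518 -0.0092  0.2047] clock 10.55
total tool shift mm [ 29.2 -38.7  24.6] turn [-0.0002  0.0015  0.0007] n 1
29.2 -38.7 24.6 -0.000 0.001 0.001 ;
```

View pics/w9z.png

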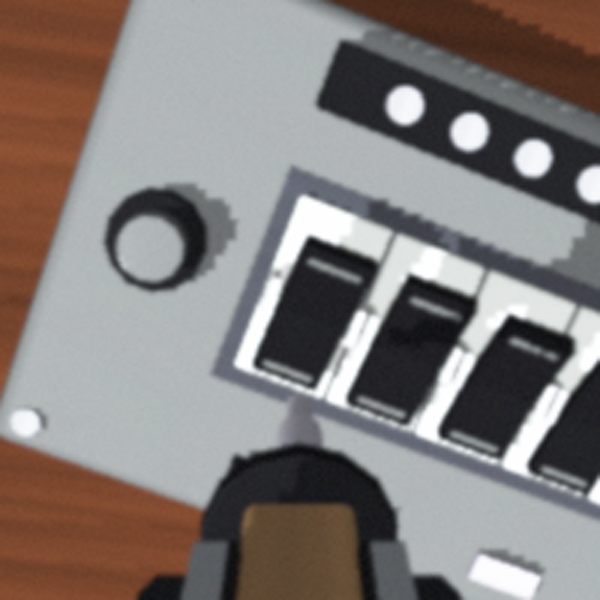

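View pics/s9z.png

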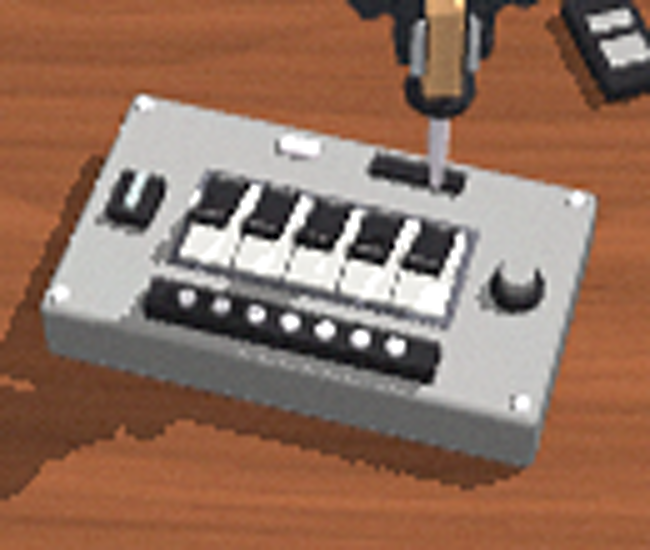

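All five now lean alike. Next is the store button.

Call:
arm_command(targets="29 -38.5 0 0 0 0; 0 0 20 0 0 0; 0 0 12 0 0 0; 0 0 0 0 0 0; 0 0 0 0 0 0")

```text
clock: 11.22
position: [0.5755, 0.0327, 0.1743]
ee_rot: [0.997, 0.073, 0.0, 0.0]
ft_force: [0.1, 0.1, 0.3]
grip_width: 0.208
```

Run:
```python
from h import *
c=snap('wrist','w10')
plan([0.575,0.0334,0.160],0.147)
cv2.imwrite('pics/w10z.png',cv2.resize(c['frame'][:,:,::-1][80:280,180:380],(600,600),interpolation=2))
```

```text
yaw now 0.147 pos [0.5756 0.0328 0.1745] clock 11.275
total tool shift mm [-0.6 -0.7 14.5] turn [ 0.0004 -0.001  -0.    ] n 1
-0.6 -0.7 14.5 0.000 -0.001 -0.000 ;
```

View pics/w10z.png

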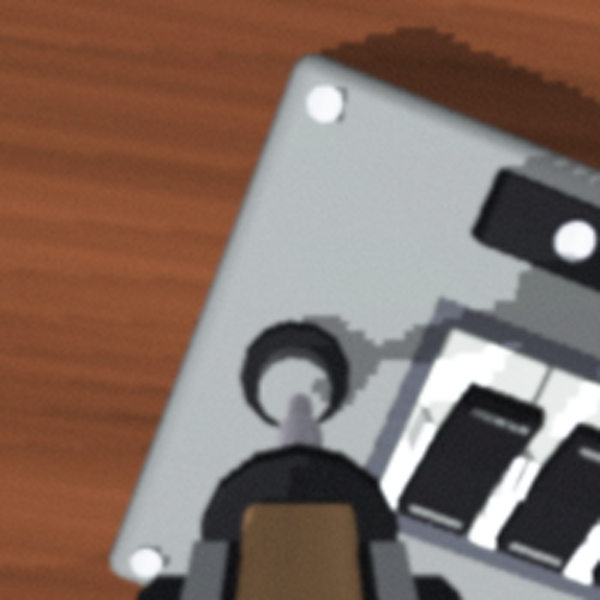

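Tip is over the button at about (299,398), with the button's centre near (293,390). I'll press it now.

Call:
arm_command(targets="-0.6 -0.7 6 0 0 0; 0 0 4 0 0 0; 0 0 3 0 0 0; 0 0 1.5 0 0 0; 0 0 0 0 0 0")

```text
clock: 11.9
position: [0.5749, 0.0339, 0.1599]
ee_rot: [0.997, 0.074, 0.0, 0.0]
ft_force: [-0.3, -0.8, 5.3]
grip_width: 0.204
```

Call:
arm_command(targets="0 0 1 0 0 0; 0 0 0 0 0 0")

```text
clock: 12.15
position: [0.5751, 0.0339, 0.1596]
ee_rot: [0.997, 0.074, 0.001, 0.0]
ft_force: [-2.7, -0.3, 11.6]
grip_width: 0.204
```

Call:
arm_command(targets="0 0 0.5 0 0 0; 0 0 0 0 0 0; 0 0 0 0 0 0; 0 0 0 0 0 0")

```text
clock: 12.65
position: [0.5753, 0.034, 0.1595]
ee_rot: [0.997, 0.074, 0.001, 0.0]
ft_force: [-3.0, -0.8, 13.3]
grip_width: 0.197
```

Run:
```python
from h import *
o=manip.get_obs();print(o['position'],o['ft_force'])
c=snap('scene','s10')
cv2.imwrite('pics/s10z.png',cv2.resize(c['frame'][:,:,::-1][180:290,200:330],(650,550),interpolation=2))
```

```text
[0.57528545 0.0339802  0.15954973] [-3.01416655 -0.79100678 13.31294227]
```

View pics/s10z.png

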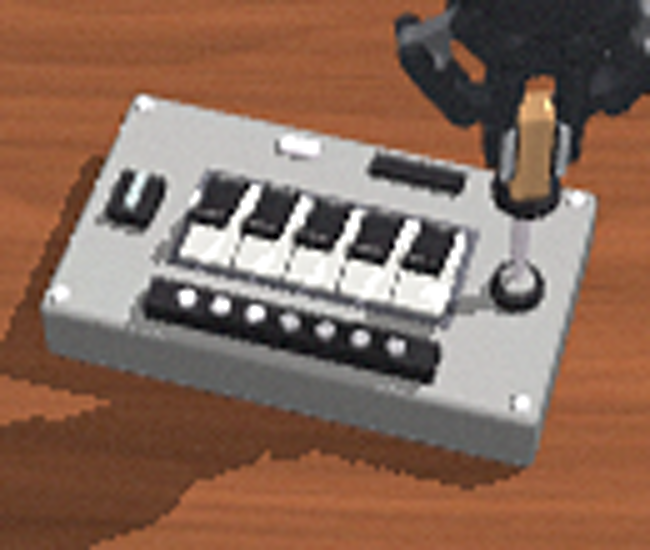

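Call:
arm_command(targets="0 0 -30 0 0 0; 0 0 -45 0 0 0; 0 0 0 0 0 0; 0 0 0 0 0 0")

```text
clock: 13.2
position: [0.5743, 0.0337, 0.2321]
ee_rot: [0.997, 0.074, -0.0, 0.0]
ft_force: [-0.5, -0.5, -0.7]
grip_width: 0.198
```

Run:
```python
from h import *
plan([0.5036,0.3066,0.235],0.1475)
```

```text
yaw now 0.1477 pos [0.5743 0.0337 0.2321] clock 13.2
total tool shift mm [ -29.8 -280.3   -2.9] turn [0.0002 0.0008 0.0002] n 5
-6.0 -56.1 -0.6 0.000 0.000 0.000 ;
-6.0 -56.1 -0.6 0.000 0.000 0.000 ;
-6.0 -56.1 -0.6 0.000 0.000 0.000 ;
-6.0 -56.1 -0.6 0.000 0.000 0.000 ;
-6.0 -56.1 -0.6 0.000 0.000 0.000 ;
```

Call:
arm_command(targets="-6 -56 -0.6 0 0 0; -6 -56 -0.6 0 0 0; -6 -56 -0.6 0 0 0; -6 -56 -0.6 0 0 0; -6 -56 -0.6 0 0 0")

```text
clock: 13.82
position: [0.5027, 0.3075, 0.2343]
ee_rot: [0.997, 0.074, -0.001, 0.001]
ft_force: [1.7, 0.2, -0.7]
grip_width: 0.202
```

Call:
arm_command(targets="0 0 0 0 0 0; 0 0 0 0 0 0; 0 0 0 0 0 0")

```text
clock: 14.2
position: [0.5043, 0.3048, 0.235]
ee_rot: [0.997, 0.073, -0.0, 0.001]
ft_force: [0.5, -0.5, -0.6]
grip_width: 0.2
```

Run:
```python
from h import *
c=snap('wrist','w11')
o=manip.get_obs();R=Ro.from_quat(o['ee_rot']); print('pred tip px zoom',(proj(c,o['position']+R.apply([0,0,.103]))-[180,100])*3)
print('rim px zoom',(proj(c,[.5036,.3066,.085])-[180,100])*3)
plan([0.5036,0.3066,0.18],0.1475)
cv2.imwrite('pics/w11z.png',cv2.resize(c['frame'][:,:,::-1][100:300,180:380],(600,600),interpolation=2))
```

```text
pred tip px zoom [297.37108646 341.68120293]
rim px zoom [290.26103501 288.73602595]
yaw now 0.1455 pos [0.5043 0.3049 0.2353] clock 14.25
total tool shift mm [-0.5 -1.8 55.3] turn [ 0.0008  0.0005 -0.002 ] n 1
-0.5 -1.8 55.3 0.001 0.001 -0.002 ;
```

View pics/w11z.png

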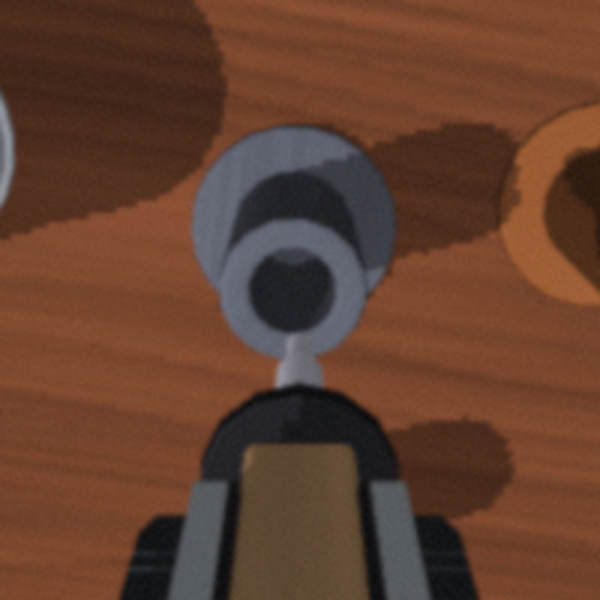

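Call:
arm_command(targets="-0.5 -1.8 25 0 0 0; 0 0 25 0 0 0; 0 0 0 0 0 0; 0 0 0 0 0 0")

```text
clock: 14.75
position: [0.5035, 0.3079, 0.1868]
ee_rot: [0.997, 0.073, 0.0, -0.0]
ft_force: [-0.9, 0.3, -0.0]
grip_width: 0.205
```

Run:
```python
from h import *
print(manip.get_obs()['ft_force']); plan([0.5036,0.3066,0.119],0.1475)
```

```text
[-0.92718845  0.33751173 -0.04703636]
yaw now 0.147 pos [0.5035 0.3079 0.1868] clock 14.75
total tool shift mm [-0.2  1.3 67.8] turn [-0.0003 -0.001  -0.0005] n 2
-0.1 0.7 33.9 -0.000 -0.000 -0.000 ;
-0.1 0.7 33.9 -0.000 -0.000 -0.000 ;
```

Call:
arm_command(targets="0 1 25 0 0 0; 0 0 25 0 0 0; 0 0 12 0 0 0; 0 0 3 0 0 0; 0 0 0 0 0 0")

```text
clock: 15.38
position: [0.5035, 0.3074, 0.1217]
ee_rot: [0.997, 0.074, 0.001, -0.0]
ft_force: [1.0, -0.5, -1.2]
grip_width: 0.2
```

Call:
arm_command(targets="0 0 1.5 0 0 0; 0 0 0 0 0 0; 0 0 0 0 0 0")

```text
clock: 15.75
position: [0.5032, 0.3072, 0.1195]
ee_rot: [0.997, 0.074, 0.0, -0.0]
ft_force: [-0.1, 0.6, 0.2]
grip_width: 0.202
```

Call:
arm_command(targets="0 0.4 1.3 0 0 0; 0 0 0 0 0 0; 0 0 0 0 0 0")

```text
clock: 16.12
position: [0.5033, 0.3068, 0.1181]
ee_rot: [0.997, 0.074, 0.0, -0.0]
ft_force: [-0.1, -0.4, 1.5]
grip_width: 0.2
```

Call:
arm_command(targets="0 0 0 0 0 0; 0 0 0 0 0 0; 0 0 0 0 0 0; 0 0 0 0 0 0; 0 0 0 0 0 0", grip=55)

```text
clock: 16.75
position: [0.5032, 0.3067, 0.118]
ee_rot: [0.997, 0.074, 0.0, 0.0]
ft_force: [1.0, -0.3, -0.2]
grip_width: 0.64
```

Run:
```python
from h import *
o=manip.get_obs();print(o['position'],o['ft_force'],o['grip_width'])
c=snap('wrist','w12')
```

```text
[0.50319964 0.30666201 0.11797622] [ 0.99327203 -0.30682426 -0.19353914] 0.6403928192737078
```

View pics/w12.png

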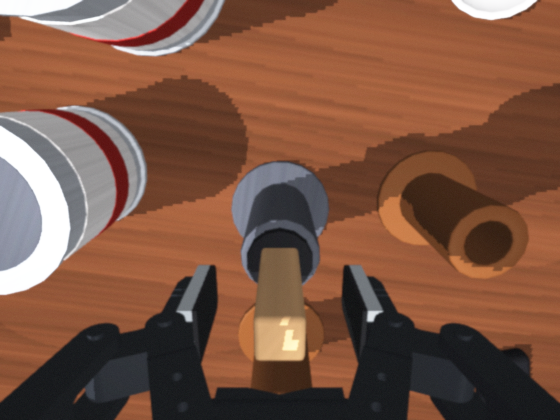

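The gripper is open and the stylus hangs in its stand. I'll back the arm straight up and check.

Call:
arm_command(targets="0 0 -30 0 0 0; 0 0 -45 0 0 0; 0 0 -45 0 0 0; 0 0 -30 0 0 0; 0 0 0 0 0 0")

```text
clock: 17.42
position: [0.5039, 0.3075, 0.2706]
ee_rot: [0.997, 0.074, 0.002, -0.001]
ft_force: [1.2, -1.2, 0.1]
grip_width: 0.64
```

Call:
arm_command(targets="0 0 0 0 0 0; 0 0 0 0 0 0; 0 0 0 0 0 0")

```text
clock: 17.8
position: [0.503, 0.3065, 0.2672]
ee_rot: [0.997, 0.074, -0.001, 0.0]
ft_force: [0.4, 0.0, 0.0]
grip_width: 0.644
```

Run:
```python
from h import *
print(manip.get_obs()['ft_force'],manip.get_obs()['clock'])
w=snap('wrist','w13'); c=snap('scene','s13')
cv2.imwrite('pics/s13z.png',cv2.resize(c['frame'][:,:,::-1][140:290,200:430],(797,520),interpolation=2))
```

```text
[0.35090444 0.03386158 0.01191103] 17.8
```

View pics/w13.png

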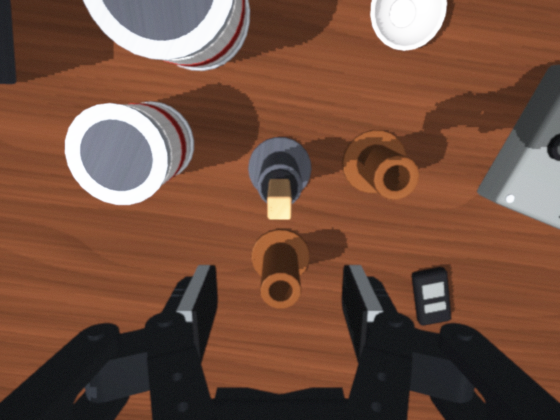

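View pics/s13z.png

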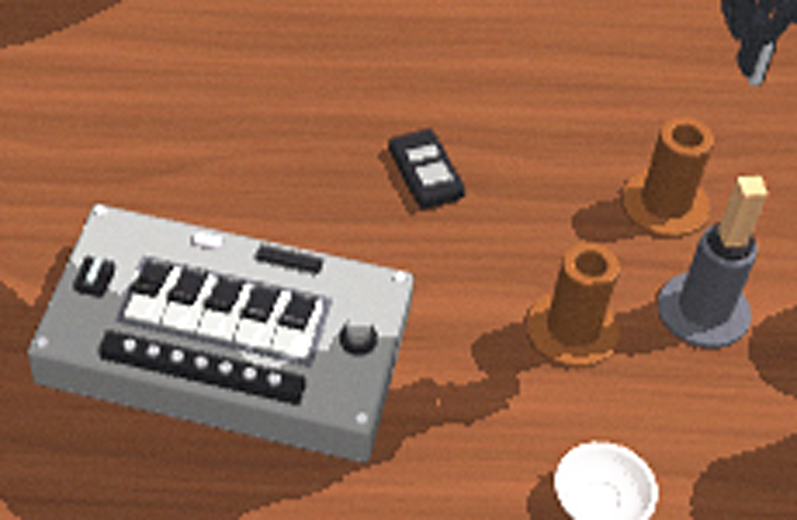

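The stylus is upright in the dark stand at (280,200) in the wrist view. All five rockers look alike, and nothing else has moved. I'm handing in now.

```bash
python3 -c "
from workcell import manip
print(manip.hand_in())"
```

```text
the job is handed in; nothing more can be done
None
```

The job is done and handed in at about 17.9 s of the 51 s allowed; the hand-in reports no verdict.

- **Rocker:** The odd one was next to the store button, with its -x wing raised. I pressed that wing down with the stylus tip to a hard stop (about 17 N). Wrist and scene pictures taken afterwards show all five rockers leaning alike.
- **Store button:** I pressed it about 6 mm in to its stop (up to about 13 N) and held it for roughly half a second before letting go.
- **Stylus:** It is back upright in the dark steel stand. The last wrist and scene pictures show it seated, the gripper clear with the wrist force near zero, and the nearby objects unmoved. I did not re-check the far side of the desk (screwdriver, bottle and cover) in a final full picture, but I never worked near them after the start.

None of the checks failed or disagreed.

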